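Unlock and hold down the proofing frame

ROBOT

A 6-joint arm with a two-finger parallel gripper is mounted at the origin on the work surface. World frame = base frame: x ahead of the robot, y to its left, z up, the work surface at z = 0. Lengths are in mm, angles in rad, forces in N, time in s.
With the tool pointing down it reaches from about 275 to 750 mm from the base axis. Payload 10.2 kg.
Tool frame: the origin (TCP) lies midway between the tips of the shut fingers; the grasp point (between the pads) lies grasp_offset behind it (grasp_offset is the distance from the TCP to the grasp point, in mm); x points along the fingers, z is the direction in which the jaws open and shut, and the axes are right-handed (so a half turn about x gives the same grasp; the last joint's range is limited). The gripper opens to 85 mm and grips with 20 to 120 N. Pads are 22 mm wide; open, the fingers measure 114 mm over their backs; the gripper's body (76 mm by 85 mm) begins 54 mm behind the grasp point. The pads swing forward as they close: fully open they stand 13 mm farther back than shut.
Start: joints at [-1.388, 0.313, 1.498, -0, 1.331, -0.223], TCP at [207.234, -482.375, 231.294] pointing down, gripper open.
Joint ranges: [-2.94, 2.94], [-0.97, 2.17], [0.19, 2.56], [-1.23, 4.37], [0.02, 3.11], [-2.88, 2.88]. Speed limits (rad/s): [2.39, 2.39, 3.01, 3.14, 3.14, 3.14].

INTERFACE

Orientations are given as a unit quaternion [w, x, y, z].
In Python, from rig import sense, capture, calibration, finish_job, grasp_offset gives the robot as it stands.
- The arm moves only by the shell command python3 -m jog 'ROWS' [FORCE]. ROWS is JSON, a list of rows, each an object with "linear": the shift along the tool's x, y, z scaled (see below), a list of three; "rotation": the turn, a rotation vector about the tool's x, y, z scaled (see below), a list of three; "grip": the finger opening in mm, from 0 to 85.4. A call has 1 to 20 rows; each row is the pose to reach, as a shift and turn from the pose measured when the call began, along the tool's axes at that moment; what a row does not reach only later rows make up. The controller multiplies each number of a shift by 0.3 m and each number of a turn by 0.5 rad. A row lasts 1/12 s, in which the tool goes at most 41.7 mm and 7.16 degrees, less where a joint would pass 70% of its speed; a pose out of reach is approached as far as the arm can. A call with a number of a shift or a turn outside -1 to 1 is refused whole. A call with a gripper value outside its range is refused whole. The fingers move at their own pace and stop on an object; FORCE is the grip in N (left out, the last holds). Time passes only in rows, so rows that repeat a pose let the fingers close. It gives the time, the measured TCP pose, the force and the opening at its end, in the units of the state.
- sense(): the state, without advancing time (a new reading comes with each control period).
- capture(name): name is "scene" or "top" or "wrist"; returns (picture, depth): 400x640x3 uint8, red, green, blue; 400x640 float32, mm along the optical axis (not along the pixel's ray), 0 where there is no reading.
- calibration(name): a dict with "intrinsics" (3x3 intrinsics, pixels), "world_from_camera" (4x4, takes a point from camera to world coordinates). Camera axes: x right, y up, looking along -z (the intrinsics and any distortion apply to the point x, -y, -z); pixel columns grow to the right and rows downward; lengths in mm; the calibration is good to about 2 mm. A picture is of the moment at which its call begins: read the wrist's pose just before it. calibration takes no time and is no camera call; for the wrist camera it gives the pose at the moment of the call.
- finish_job(): hands the job in, once; it reports no verdict.
The state is a dict: "time_s": time; "joints": joint angles; "dq": joint speeds; "tau": joint torques, N m; "eef_pos": TCP position; "ee_rot": TCP orientation; "force": force on the tool from outside, world axes, zero at the start; "wrist_torque": the same for the moment, N m; "grip_width": opening from 0.0 (shut) to 1.0 (fully open).
Only numpy, scipy, OpenCV 4.12 (cv2) and the standard library are available. Lean on these libraries where they do the work, as an engineer would, in place of code of your own. Each camera call takes 0.05 s, during which the arm holds its last target.

TASK

On the printing table, turn the orange quarter-turn fastener of the proofing frame clockwise until you feel its stop, so that its wing lines up with the slot and the white marks; then let go of it and, with the gripper's fingers, press on the green pad until the grey panel is fully home against the frame. Keep holding it down there: the program finishes while still pressing the pad, with the fastener still lined up. Leave the other things on the frame and the table where they are.

Things in the scene. Friction and masses are not known exactly. Their poses are not given: they have to be found in the camera images.
- press_frame: Proofing frame, fixed: wooden board 240 (x) x 360 (y) x 20 mm with dark steel rails up to 45 mm above the table. Origin: centre of the board's underside, on the table; z up. In this frame the fastener's axis is at x +55, y 0 mm, the green pad's centre at x -40, y 0. Guide pins (16 mm caps, tops 83 mm up) at x, y = +-88 mm. The slot: 13 mm gap in the far rail below the fastener, along x.
- panel (a joint): How far the grey panel (200 x 200 x 8 mm) is pressed down, m: 0 = lifted by springs (top face 67 mm above the table), 0.014 = fully home on the rails, a hard stop (top face 53 mm up). It only slides straight down. 2 to 5 N starts it, about 10 N keeps it home; let go, it springs up. With the fastener not lined up, the fastener's key lands on the rails and stops it about 4 mm down.
- fastener (a joint): Turn of the orange quarter-turn fastener, rad, growing clockwise seen from above. 0 = wing across the slot (along the frame's y), 1.571 = wing along the frame's x, in line with the slot and the two white marks on the panel: there it meets a hard stop. Starts between 0.25 and 0.85, stays where it is left; friction about 0.05 N m.
- fastener_grip (a point): Centre of the fastener's wing, on its turning axis, 86.5 mm above the table with the panel up. The wing is an upright orange bar 12 mm thick, 42 mm long, 30 mm high (top 15 mm above this point, with a white line along it; foot 15 mm below, on a 40 mm disc 4 mm thick on the panel). Its y axis runs along the wing, its x axis across the thickness (the way to grip); it turns with the wing.
- pad: Green round pressing pad fixed on the panel, 56 mm across, 12 mm high; origin at the centre of its underside. It moves down with the panel; rubber, gives 1 mm or so under a push.
- pad_top (a point): Centre of the green pad's top face, where to press: 79 mm above the table with the panel up, 65 mm when it is home.
- ink_tin_mid (a point): Bystander, to be left alone: small round ink tin, 70 mm across, 44 mm high, blue band and black lid, standing on the left ledge of the frame's board; point at its centre
- lino_block_mid (a point): Bystander, to be left alone: flat red-brown lino block with black marks, 110 x 60 x 10 mm, lying on the right ledge of the frame's board; point at its centre
- brayer_mid (a point): Bystander, to be left alone: ink roller: black roller 34 mm thick and 90 mm long, wooden handle, 180 mm overall, lying on the table; point about its middle, 15 mm up
- gouge_mid (a point): Bystander, to be left alone: yellow-handled gouge, 140 mm long, lying on the table; point about its middle, 10 mm up
- green_cup_mid (a point): Bystander, to be left alone: green cup, 80 mm across, 95 mm high, standing on the table; point at its centre
- bottle_mid (a point): Bystander, to be left alone: white bottle with red cap, 56 mm across, 140 mm high, standing on the table; point at its centre
- baren_mid (a point): Bystander, to be left alone: round wooden hand-rubbing disc, 104 mm across, with a dark bar handle, 28 mm high, lying on the table; point at its centre, 14 mm up

How it is judged:
By the outcome, as a careful person would: the job done as asked, in the order asked, and still so for the second after the job is handed in, while the arm keeps its last pose, push and grip.
It also fails if it takes over 45 s, if anything falls off the work surface, if the arm or the gripper's body presses on something with over 40 N, if the wrist force passes 120 N, or if a joint passes its speed limit or range.

## Working session

There is one attempt and no reset: what is moved stays moved. The work goes in short steps, Python scripts to look and compute and a shell command to move; the robot and the scene stay as the last step left them, time stands still between calls to the robot, and variables do not carry over. Pictures are saved under pics/ and viewed, and the job is handed in when it is done.

```bash
ls; mkdir -p pics; python3 - <<'E'
from rig import *
import cv2,numpy as np
print(sense(), grasp_offset)
for n in ["top","scene"]:
    c=calibration(n);print(n,c)
    p,d=capture(n)
    np.savez(f"{n}0.npz",p=p,d=d,K=c["intrinsics"],T=c["world_from_camera"])
    cv2.imwrite(f"pics/{n}0.png",p[:,:,::-1])
E
```

```text
pics
{'time_s': 0.0, 'joints': array([-1.38840552e+00,  3.13481149e-01,  1.49844711e+00,  3.27499209e-05,
        1.33097142e+00, -2.23436605e-01]), 'dq': array([ 6.84616889e-04, -7.31253457e-05, -1.37767929e-04,  1.09447734e-04,
       -2.65863933e-04, -7.46455443e-04]), 'tau': array([ 1.03205981e-03, -4.12263787e+01, -2.59748447e+01, -1.58124249e-05,
        4.16958559e-03, -8.05302022e-06]), 'eef_pos': array([ 207.19116393, -482.11344762,  230.71535434]), 'ee_rot': array([ 0.59019032,  0.38932313,  0.59081406, -0.38864076]), 'force': array([ 0.21659167,  0.14925511, -0.7902896 ]), 'wrist_torque': array([-0.03595495,  0.00511898,  0.02660374]), 'grip_width': 0.998852345862027} 18.700000000000003
top {'intrinsics': array([[388.79108651,   0.        , 322.13291988],
       [  0.        , 388.79108651, 198.95316484],
       [  0.        ,   0.        ,   1.        ]]), 'world_from_camera': array([[-2.96501714e-02,  9.93873443e-01, -1.06472749e-01,
         4.01079093e+02],
       [-9.99455036e-01, -2.79322453e-02,  1.75903820e-02,
         1.75056129e+01],
       [ 1.45085905e-02,  1.06936283e-01,  9.94160013e-01,
         1.32039380e+03],
       [ 0.00000000e+00,  0.00000000e+00,  0.00000000e+00,
         1.00000000e+00]])}
scene {'intrinsics': array([[410.91024033,   0.        , 321.44258698],
       [  0.        , 410.91024033, 205.05985602],
       [  0.        ,   0.        ,   1.        ]]), 'world_from_camera': array([[ 7.95213442e-01, -5.13804860e-01,  3.21931897e-01,
         9.00782480e+02],
       [ 6.06327931e-01,  6.75108462e-01, -4.20232085e-01,
        -4.80277986e+02],
       [-1.42166063e-03,  5.29370504e-01,  8.48389562e-01,
         1.05126871e+03],
       [ 0.00000000e+00,  0.00000000e+00,  0.00000000e+00,
         1.00000000e+00]])}
```

View pics/top0.png

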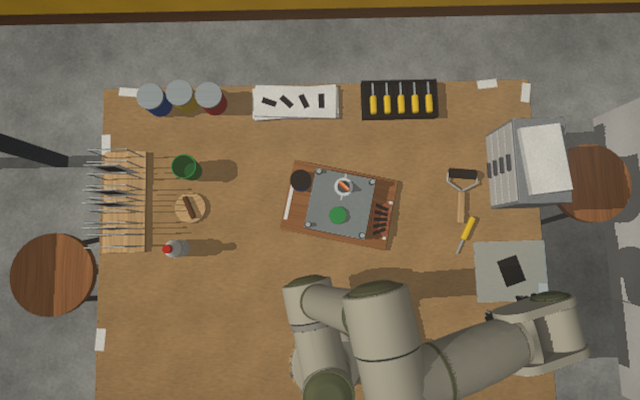

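View pics/scene0.png

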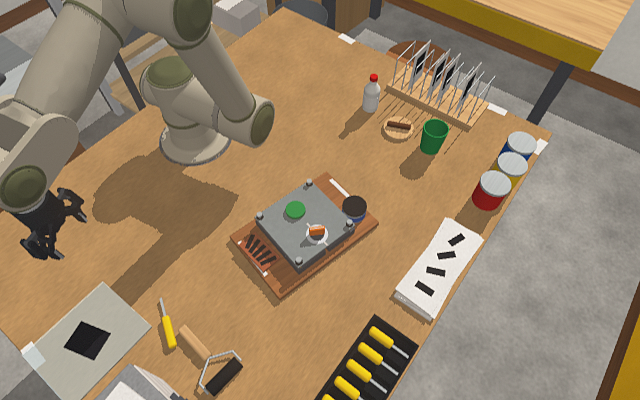

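The top view shows the frame around (341,205), with the orange wing at (343,186), the green pad at (338,215), and pins at the panel corners. Next I'll measure positions and look at enlarged crops.

```bash
cat > h.py <<'E'
import numpy as np,cv2
def load(n):
    f=np.load(n);return f['p'],f['d'],f['K'],f['T']
def ray(u,v,K,T):
    d=np.array([(u-K[0,2])/K[0,0],-(v-K[1,2])/K[1,1],-1.0]);return T[:3,3],T[:3,:3]@d
def atz(u,v,z,K,T):
    o,d=ray(u,v,K,T);return o+d*(z-o[2])/d[2]
def proj(P,K,T):
    c=T[:3,:3].T@(np.asarray(P,float)-T[:3,3]);return np.array([K[0,2]+K[0,0]*c[0]/-c[2],K[1,2]+K[1,1]*c[1]/c[2]])
def blobs(p,lo,hi,box=None):
    m=cv2.inRange(cv2.cvtColor(p,cv2.COLOR_RGB2HSV),lo,hi)
    if box is not None:
        k=np.zeros_like(m);k[box[1]:box[3],box[0]:box[2]]=1;m*=k
    return m
E
python3 - <<'E'
from h import *
for n,box in [("top0",(280,150,410,250)),("scene0",(230,170,380,300))]:
    p,d,K,T=load(n+".npz")
    for nm,lo,hi,z in [("green",(45,100,40),(75,255,255),79),("orange",(5,170,150),(16,255,255),95)]:
        m=blobs(p,lo,hi,box); 
        k,l,s,c=cv2.connectedComponentsWithStats(m); i=1+np.argmax(s[1:,4])
        u,v=c[i]; print(n,nm,s[i],c[i].round(1),atz(u,v,z,K,T).round(1), 'depthz',(lambda q:q.round(1))( (lambda o,dd:o+dd*d[int(round(v)),int(round(u))])(*ray(u,v,K,T))))
    x0,y0,x1,y1=box
    cv2.imwrite(f"pics/{n}z.png",cv2.resize(p[y0:y1,x0:x1,::-1],None,fx=5,fy=5,interpolation=cv2.INTER_CUBIC))
E
```

```text
top0 green [330 207  16  16 213] [337.5 214.6] [482.2 -52.   79. ] depthz [482.  -51.9  81.8]
top0 orange [339 182   9   9  18] [342.6 186.2] [571.4 -70.6  95. ] depthz [570.3 -70.  103.3]
scene0 green [286 201  19  18 271] [295.  209.3] [482. -54.  79.] depthz [481.3 -53.3  77.4]
scene0 orange [309 226  16   9  63] [316.7 231. ] [576.9 -78.2  95. ] depthz [575.3 -76.3  90.3]
```

View pics/top0z.png

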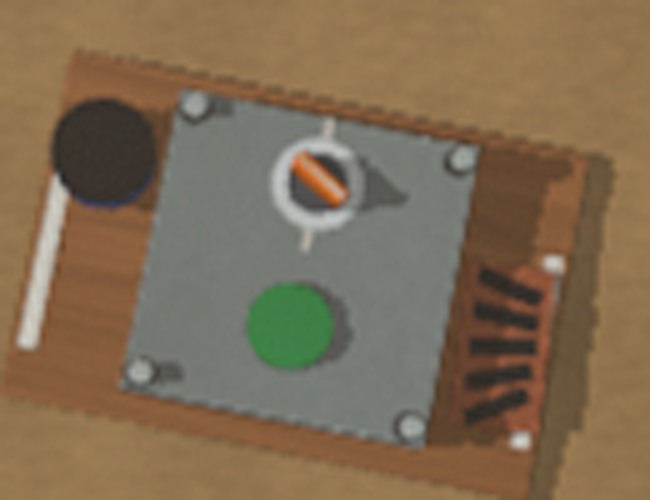

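View pics/scene0z.png

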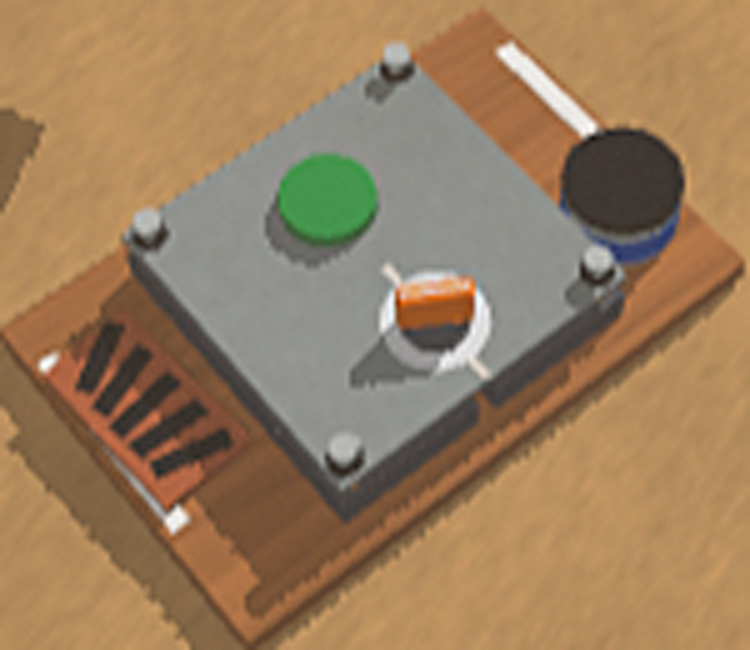

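```bash
cat > fit.py <<'E'
from h import *
from scipy.optimize import least_squares
fp=np.array([[88,88,83],[88,-88,83],[-88,-88,83],[-88,88,83],[-40,0,79]],float)
ob={"top0":(np.array([[195,104],[462,158],[411,427],[142,371],[289.5,325]])/5+[280,150]-.4),
"scene0":(np.array([[597,262],[345,447],[148,222],[397,57],[327,198]])/5+[230,170]-.4)}
def W(q,P):
    c,s=np.cos(q[2]),np.sin(q[2]);R=np.array([[c,-s,0],[s,c,0],[0,0,1]]);return P@R.T+[q[0],q[1],0]
if __name__=="__main__":
  for names in (["top0"],["scene0"],["top0","scene0"]):
    def f(q):
        r=[]
        for n in names:
            p,d,K,T=load(n+".npz")
            r+=[ (proj(x,K,T)-o) for x,o in zip(W(q,fp),ob[n])]
        return np.concatenate(r)
    s=least_squares(f,[520,-62,-.23]);print(names,s.x.round(4),np.abs(s.fun).max().round(2), W(s.x,np.array([[55,0,86.5],[-40,0,79]])).round(1))
  q=s.x; ax=W(q,np.array([[55,0,101.5]]))[0]
  # wing line direction: ends of white line in zooms
  for n,off,e in [("top0",(280,150),[(300,157),(343,200)]),("scene0",(230,170),[(398,293),(473,284)])]:
    p,d,K,T=load(n+".npz")
    a,b=[atz(u/5+off[0]-.4,v/5+off[1]-.4,101.5,K,T) for u,v in e]
    dd=b-a; yaw=np.arctan2(dd[1],dd[0]);print(n,a.round(1),b.round(1),((a+b)/2).round(1),np.linalg.norm(dd).round(1),'wing yaw',yaw.round(3),'rel to frame x',((yaw-q[2]+np.pi/2)%np.pi-np.pi/2).round(3))
E
python3 fit.py
```

```text
['top0'] [ 5.209917e+02 -6.154740e+01 -2.287000e-01] 0.39 [[574.6 -74.   86.5]
 [482.  -52.5  79. ]]
['scene0'] [ 5.203639e+02 -6.218370e+01 -2.304000e-01] 0.62 [[573.9 -74.7  86.5]
 [481.4 -53.   79. ]]
['top0', 'scene0'] [ 5.206252e+02 -6.191520e+01 -2.297000e-01] 0.72 [[574.2 -74.4  86.5]
 [481.7 -52.8  79. ]]
top0 [587.3 -61.1 101.5] [559.1 -87.4 101.5] [573.2 -74.3 101.5] 38.6 wing yaw -2.392 rel to frame x 0.979
scene0 [558.3 -86.4 101.5] [586.4 -58.2 101.5] [572.3 -72.3 101.5] 39.9 wing yaw 0.787 rel to frame x 1.016
```

```bash
cat > plan.py <<'E'
from rig import *
import numpy as np
from scipy.spatial.transform import Rotation as R
def plan(pos,jawyaw,quiet=False):
    s=sense(); q=s['ee_rot']; R0=R.from_quat([q[1],q[2],q[3],q[0]])
    z=np.array([np.cos(jawyaw),np.sin(jawyaw),0]);x=np.array([0,0,-1.]);y=np.cross(z,x)
    Rt=R.from_matrix(np.c_[x,y,z])
    lin=R0.inv().apply(np.array(pos)-s['eef_pos'])/300; rot=(R0.inv()*Rt).as_rotvec()/.5
    zz=R0.as_matrix()[:,2]
    print('t',round(s['time_s'],2),'pos',s['eef_pos'].round(1),'jawyaw',np.arctan2(zz[1],zz[0]).round(3),'xaxis',R0.as_matrix()[:,0].round(3),'grip',round(s['grip_width'],3),'F',s['force'].round(1),'M',s['wrist_torque'].round(2),'j',s['joints'].round(2))
    print('linear',lin.round(4),'rot',rot.round(4))
E
python3 -c "
from plan import *
plan([573.5,-74,180],-.80);plan([573.5,-74,180],-.80+np.pi)
print(R.from_quat(np.r_[sense()['ee_rot'][1:],sense()['ee_rot'][0]]).as_matrix().round(3))"
```

```text
t 0.1 pos [ 207.2 -482.2  230.8] jawyaw -1.165 xaxis [-0.     0.001 -1.   ] grip 0.997 F [1.2 0.1 0.7] M [-0.01 -0.05 -0.02] j [-1.39  0.31  1.5  -0.    1.33 -0.22]
linear [ 0.1706  1.6589 -0.7679] rot [-0.7301 -0.0021 -0.0009]
t 0.1 pos [ 207.2 -482.2  230.8] jawyaw -1.165 xaxis [-0.     0.001 -1.   ] grip 0.997 F [1.2 0.1 0.7] M [-0.01 -0.05 -0.02] j [-1.39  0.31  1.5  -0.    1.33 -0.22]
linear [ 0.1706  1.6589 -0.7679] rot [ 5.5531e+00 -1.2000e-03  2.9000e-03]
[[-0.     0.919  0.395]
 [ 0.001  0.395 -0.919]
 [-1.     0.    -0.001]]
```

```bash
python3 -m jog '[{"linear":[0,0.83,-0.38],"rotation":[-0.37,0,0],"grip":60},{"linear":[0,0.83,-0.38],"rotation":[-0.37,0,0],"grip":60},{"linear":[0,0.83,-0.38],"rotation":[-0.37,0,0],"grip":60},{"linear":[0,0.83,-0.38],"rotation":[-0.37,0,0],"grip":60},{"linear":[0,0.83,-0.38],"rotation":[-0.37,0,0],"grip":60},{"linear":[0,0.83,-0.38],"rotation":[-0.37,0,0],"grip":60},{"linear":[0,0.83,-0.38],"rotation":[-0.37,0,0],"grip":60},{"linear":[0,0.83,-0.38],"rotation":[-0.37,0,0],"grip":60}]' 40
python3 -c "
from plan import *
plan([573.5,-74,200],-.80)"
```

```text
time_s: 0.77
eef_pos: [393.1, -275.8, 230.9]
ee_rot: [0.624, 0.332, 0.625, -0.331]
force: [0.0, -0.5, 0.6]
grip_width: 0.704
t 0.77 pos [ 393.1 -275.8  230.9] jawyaw -0.975 xaxis [ 0.     0.002 -1.   ] grip 0.704 F [ 0.  -0.5  0.6] M [0.01 0.   0.01] j [-0.86  0.21  1.63  0.    1.3   0.12]
linear [ 0.1044  0.8749 -0.2193] rot [-0.3506 -0.0032 -0.0029]
```

```bash
python3 -m jog '[{"linear":[0.1,0.875,-0.219],"rotation":[-0.35,0,0],"grip":60},{"linear":[0.1,0.875,-0.219],"rotation":[-0.35,0,0],"grip":60},{"linear":[0.1,0.875,-0.219],"rotation":[-0.35,0,0],"grip":60},{"linear":[0.1,0.875,-0.219],"rotation":[-0.35,0,0],"grip":60},{"linear":[0.1,0.875,-0.219],"rotation":[-0.35,0,0],"grip":60},{"linear":[0.1,0.875,-0.219],"rotation":[-0.35,0,0],"grip":60},{"linear":[0.1,0.875,-0.219],"rotation":[-0.35,0,0],"grip":60},{"linear":[0.1,0.875,-0.219],"rotation":[-0.35,0,0],"grip":60},{"linear":[0.1,0.875,-0.219],"rotation":[-0.35,0,0],"grip":60}]' 40
python3 - <<'E'
from plan import *
import cv2
plan([573.5,-74,78],-.80)
c=calibration("wrist");p,d=capture("wrist")
np.savez("w1.npz",p=p,d=d,K=c["intrinsics"],T=c["world_from_camera"]);cv2.imwrite("pics/w1.png",p[:,:,::-1])
E
```

```text
time_s: 1.52
eef_pos: [573.7, -73.6, 200.5]
ee_rot: [0.651, 0.275, 0.652, -0.274]
force: [-0.3, -0.3, -0.4]
grip_width: 0.701
t 1.52 pos [573.7 -73.6 200.5] jawyaw -0.798 xaxis [-0.001  0.002 -1.   ] grip 0.701 F [-0.3 -0.3 -0.4] M [-0.02  0.01  0.01] j [-0.33  0.45  1.38  0.    1.31  0.47]
linear [ 0.4083 -0.0017  0.0016] rot [ 0.003  -0.0052 -0.0014]
```

View pics/w1.png

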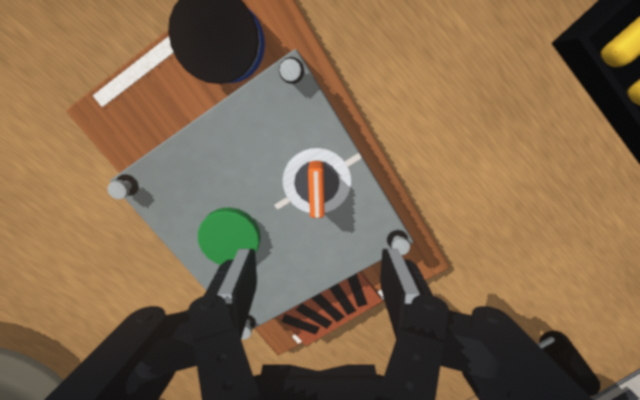

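The wrist image shows the wing at about (316,190), standing upright between the jaws. The pad is at (228,237) and nothing is in the way. I'll check the wing pose from this view.

```bash
python3 - <<'E'
from h import *
p,d,K,T=load("w1.npz")
m=blobs(p,(3,120,120),(18,255,255),(280,140,360,240))
k,l,s,c=cv2.connectedComponentsWithStats(m);i=1+np.argmax(s[1:,4]);print(s[i],c[i])
x,y,w,h,_=s[i]
sub=p[150:230,280:360,::-1];cv2.imwrite("pics/w1z.png",cv2.resize(sub,None,fx=7,fy=7,interpolation=cv2.INTER_CUBIC))
E
```

```text
[308 161  16  57 614] [315.51302932 187.03583062]
```

View pics/w1z.png

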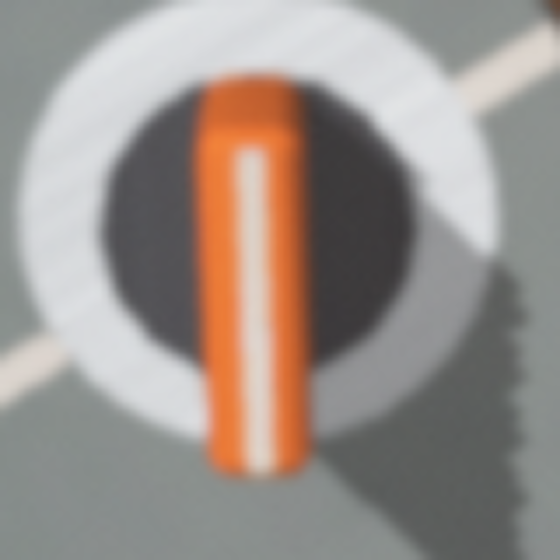

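Zoomed in, the white line on the wing top runs from zoom pixel (249,150) to (260,470), and the white marks lie diagonally.

```bash
python3 - <<'E'
from h import *
p,d,K,T=load("w1.npz")
f=lambda u,v,z:atz(u/7+280-.4,v/7+150-.4,z,K,T)
a,b=f(249,150,101.5),f(260,470,101.5);dd=a-b
print(a,b,np.linalg.norm(dd),np.arctan2(dd[1],dd[0]))
a,b=f(248,125,101.5),f(260,475,101.5);print((a+b)/2,np.linalg.norm(a-b))
a,b=f(10,378,67),f(550,45,67);dd=b-a;print('marks',(a+b)/2,np.arctan2(dd[1],dd[0]))
E
```

```text
[584.88461455 -59.17803819 101.5       ] [558.49478066 -86.50394173 101.5       ] 37.988529020079795 0.8028227572109727
[572.43981147 -72.03903678 101.5       ] 41.42988213437555
marks [573.84237852 -73.52602741  67.        ] -0.22531437412978877
```

```bash
python3 -m jog '[{"linear":[0.12,0,0],"rotation":[-0.05,0,0],"grip":60},{"linear":[0.24,0,0],"rotation":[-0.05,0,0],"grip":60},{"linear":[0.32,0,0],"rotation":[-0.05,0,0],"grip":60},{"linear":[0.37,0,0],"rotation":[-0.05,0,0],"grip":60},{"linear":[0.4,0,0],"rotation":[-0.05,0,0],"grip":60},{"linear":[0.408,0,0],"rotation":[-0.05,0,0],"grip":60},{"linear":[0.408,0,0],"rotation":[-0.05,0,0],"grip":60}]' 30
python3 -c "
from plan import *
plan([573.6,-73.8,78],-.77)"
```

```text
time_s: 2.15
eef_pos: [573.1, -75.1, 78.8]
ee_rot: [0.654, 0.268, 0.655, -0.267]
force: [-0.1, 0.4, 0.1]
grip_width: 0.707
t 2.15 pos [573.1 -75.1  78.8] jawyaw -0.776 xaxis [-0.001  0.002 -1.   ] grip 0.707 F [-0.1  0.4  0.1] M [-0.03 -0.01  0.04] j [-0.33  0.58  1.51  0.    1.05  0.44]
linear [ 0.0028  0.0042 -0.0018] rot [-0.0123 -0.0037 -0.0019]
```

```bash
python3 -m jog '[{"linear":[0,0.004,-0.002],"rotation":[0,0,0],"grip":40},{"linear":[0,0.004,-0.002],"rotation":[0,0,0],"grip":25},{"linear":[0,0.004,-0.002],"rotation":[0,0,0],"grip":5},{"linear":[0,0.004,-0.002],"rotation":[0,0,0],"grip":5},{"linear":[0,0.004,-0.002],"rotation":[0,0,0],"grip":5},{"linear":[0,0.004,-0.002],"rotation":[0,0,0],"grip":5},{"linear":[0,0.004,-0.002],"rotation":[0,0,0],"grip":5},{"linear":[0,0.004,-0.002],"rotation":[0,0,0],"grip":5},{"linear":[0,0.004,-0.002],"rotation":[0,0,0],"grip":5},{"linear":[0,0.004,-0.002],"rotation":[0,0,0],"grip":5}]' 30
python3 - <<'E'
from plan import *
import cv2
plan([573.6,-73.8,78],-.77)
c=calibration("wrist");p,d=capture("wrist")
cv2.imwrite("pics/w2.png",p[:,:,::-1])
E
```

```text
time_s: 2.98
eef_pos: [572.4, -72.5, 78.9]
ee_rot: [0.653, 0.268, 0.656, -0.267]
force: [-5.3, 6.3, 2.6]
grip_width: 0.131
t 2.98 pos [572.4 -72.5  78.9] jawyaw -0.776 xaxis [-0.004  0.004 -1.   ] grip 0.131 F [-5.3  6.3  2.6] M [ 0.83  0.8  -0.01] j [-0.33  0.58  1.51  0.    1.05  0.44]
linear [ 0.0029 -0.0003  0.0057] rot [-0.0112 -0.0107 -0.0007]
```

View pics/w2.png

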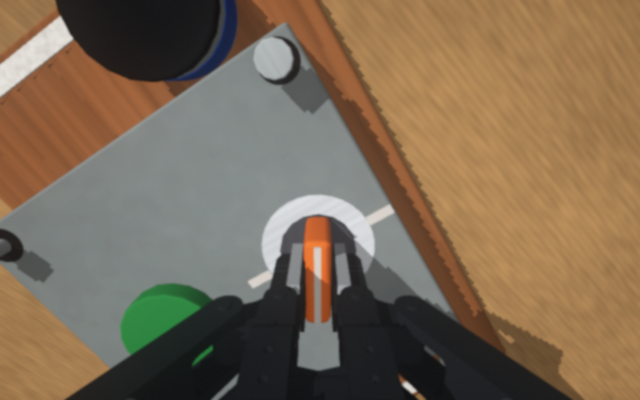

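The wing is held at an 11 mm opening, with the fingers on both sides at (317,270). Now I'll turn it clockwise, which is positive about tool x.

```bash
python3 -m jog '[{"linear":[0,0,0],"rotation":[0.1,0,0],"grip":5},{"linear":[0,0,0],"rotation":[0.25,0,0],"grip":5},{"linear":[0,0,0],"rotation":[0.4,0,0],"grip":5},{"linear":[0,0,0],"rotation":[0.55,0,0],"grip":5},{"linear":[0,0,0],"rotation":[0.7,0,0],"grip":5},{"linear":[0,0,0],"rotation":[0.85,0,0],"grip":5},{"linear":[0,0,0],"rotation":[1.0,0,0],"grip":5},{"linear":[0,0,0],"rotation":[1.0,0,0],"grip":5}]' 30
python3 -c "
from plan import *
plan([573.6,-73.8,78],-1.80)"
```

```text
time_s: 3.7
eef_pos: [572.4, -72.6, 79.4]
ee_rot: [0.566, 0.422, 0.569, -0.421]
force: [-3.3, -0.2, 2.2]
grip_width: 0.13
t 3.7 pos [572.4 -72.6  79.4] jawyaw -1.278 xaxis [-0.004  0.004 -1.   ] grip 0.13 F [-3.3 -0.2  2.2] M [-0.18  0.36 -0.02] j [-0.33  0.58  1.51  0.    1.05  0.95]
linear [0.0047 0.0027 0.0051] rot [ 1.0442 -0.0075  0.0069]
```

```bash
python3 -m jog '[{"linear":[0,0,0],"rotation":[0.15,0,0],"grip":5},{"linear":[0,0,0],"rotation":[0.3,0,0],"grip":5},{"linear":[0,0,0],"rotation":[0.45,0,0],"grip":5},{"linear":[0,0,0],"rotation":[0.6,0,0],"grip":5},{"linear":[0,0,0],"rotation":[0.75,0,0],"grip":5},{"linear":[0,0,0],"rotation":[0.9,0,0],"grip":5},{"linear":[0,0,0],"rotation":[0.96,0,0],"grip":5},{"linear":[0,0,0],"rotation":[0.96,0,0],"grip":5}]' 30
python3 -c "
from plan import *
plan([573.6,-73.8,78],-1.80)"
```

```text
time_s: 4.37
eef_pos: [572.3, -72.7, 79.8]
ee_rot: [-0.45, -0.544, -0.453, 0.544]
force: [-3.4, -0.9, 2.0]
grip_width: 0.13
t 4.37 pos [572.3 -72.7  79.8] jawyaw -1.757 xaxis [-0.004  0.003 -1.   ] grip 0.13 F [-3.4 -0.9  2. ] M [-0.31  0.44 -0.06] j [-0.33  0.58  1.51  0.    1.05  1.43]
linear [0.006  0.0048 0.0028] rot [ 0.087  -0.0046  0.0081]
```

Now in small steps, watching the torque for the stop.

```bash
python3 -m jog '[{"linear":[0,0,0],"rotation":[0.05,0,0],"grip":5},{"linear":[0,0,0],"rotation":[0.05,0,0],"grip":5}]' 40
python3 -c "
from plan import *
plan([573.6,-73.8,78],-1.80)"
python3 -m jog '[{"linear":[0,0,0],"rotation":[0.05,0,0],"grip":5},{"linear":[0,0,0],"rotation":[0.05,0,0],"grip":5}]' 40
python3 -c "
from plan import *
plan([573.6,-73.8,78],-1.80)"
```

```text
time_s: 4.53
eef_pos: [572.3, -72.7, 79.9]
ee_rot: [-0.443, -0.549, -0.446, 0.55]
force: [-2.0, -0.3, 1.7]
grip_width: 0.127
t 4.53 pos [572.3 -72.7  79.9] jawyaw -1.781 xaxis [-0.003  0.003 -1.   ] grip 0.127 F [-2.  -0.3  1.7] M [-0.24  0.24 -0.06] j [-0.33  0.58  1.51  0.    1.05  1.45]
linear [0.0062 0.005  0.0027] rot [ 0.0375 -0.0044  0.0081]
time_s: 4.7
eef_pos: [572.3, -72.7, 79.9]
ee_rot: [-0.436, -0.555, -0.439, 0.556]
force: [-2.5, -1.1, 1.6]
grip_width: 0.13
t 4.7 pos [572.3 -72.7  79.9] jawyaw -1.807 xaxis [-0.004  0.003 -1.   ] grip 0.13 F [-2.5 -1.1  1.6] M [-0.22  0.34  0.11] j [-0.33  0.58  1.51  0.    1.05  1.48]
linear [0.0063 0.0051 0.0026] rot [-0.0138 -0.0041  0.0083]
```

```bash
python3 -m jog '[{"linear":[0,0,0],"rotation":[0.05,0,0],"grip":5},{"linear":[0,0,0],"rotation":[0.05,0,0],"grip":5}]' 40
python3 -c "
from plan import *
plan([573.6,-73.8,78],-1.80)"
python3 -m jog '[{"linear":[0,0,0],"rotation":[0.05,0,0],"grip":5},{"linear":[0,0,0],"rotation":[0.05,0,0],"grip":5}]' 40
python3 -c "
from plan import *
plan([573.6,-73.8,78],-1.80)"
```

```text
time_s: 4.87
eef_pos: [572.2, -72.7, 79.9]
ee_rot: [-0.429, -0.56, -0.432, 0.561]
force: [-2.0, 0.5, 0.7]
grip_width: 0.134
t 4.87 pos [572.2 -72.7  79.9] jawyaw -1.831 xaxis [-0.004  0.003 -1.   ] grip 0.134 F [-2.   0.5  0.7] M [-0.11  0.36  0.67] j [-0.33  0.58  1.51  0.    1.05  1.5 ]
linear [0.0062 0.0054 0.0025] rot [-0.0625 -0.0034  0.0087]
time_s: 5.03
eef_pos: [572.3, -72.6, 79.9]
ee_rot: [-0.422, -0.565, -0.425, 0.567]
force: [-1.9, -0.3, 2.1]
grip_width: 0.129
t 5.03 pos [572.3 -72.6  79.9] jawyaw -1.856 xaxis [-0.004  0.002 -1.   ] grip 0.129 F [-1.9 -0.3  2.1] M [-0.16  0.33  0.96] j [-0.33  0.58  1.51  0.    1.05  1.53]
linear [0.0064 0.0054 0.0025] rot [-0.1121 -0.0026  0.0086]
```

The stop is clear: torque rose from about 0 to 0.96 N m with the jaw yaw near -1.81, as expected. I'll let go, rise and look.

```bash
python3 -m jog '[{"linear":[0,0,0],"rotation":[0,0,0],"grip":20},{"linear":[0,0,0],"rotation":[0,0,0],"grip":40},{"linear":[0,0,0],"rotation":[0,0,0],"grip":55},{"linear":[0,0,0],"rotation":[0,0,0],"grip":55},{"linear":[0,0,0],"rotation":[0,0,0],"grip":55},{"linear":[-0.1,0,0],"rotation":[0,0,0],"grip":55},{"linear":[-0.2,0,0],"rotation":[0,0,0],"grip":55},{"linear":[-0.3,0,0],"rotation":[0,0,0],"grip":55},{"linear":[-0.35,0,0],"rotation":[0,0,0],"grip":55},{"linear":[-0.35,0,0],"rotation":[0,0,0],"grip":55}]' 40
python3 - <<'E'
from plan import *
import cv2
plan([481.7,-52.8,110],-1.80)
c=calibration("wrist");p,d=capture("wrist")
np.savez("w3.npz",p=p,d=d,K=c["intrinsics"],T=c["world_from_camera"]);cv2.imwrite("pics/w3.png",p[:,:,::-1])
E
```

```text
time_s: 5.87
eef_pos: [574.1, -73.3, 188.8]
ee_rot: [0.424, 0.567, 0.423, -0.565]
force: [-0.9, -0.3, -0.5]
grip_width: 0.643
t 5.87 pos [574.1 -73.3 188.8] jawyaw -1.856 xaxis [ 0.003  0.    -1.   ] grip 0.643 F [-0.9 -0.3 -0.5] M [-0.01  0.01  0.03] j [-0.33  0.46  1.39  0.    1.28  1.53]
linear [ 0.2617 -0.3154  0.0214] rot [-0.1122 -0.0018 -0.0051]
```

View pics/w3.png

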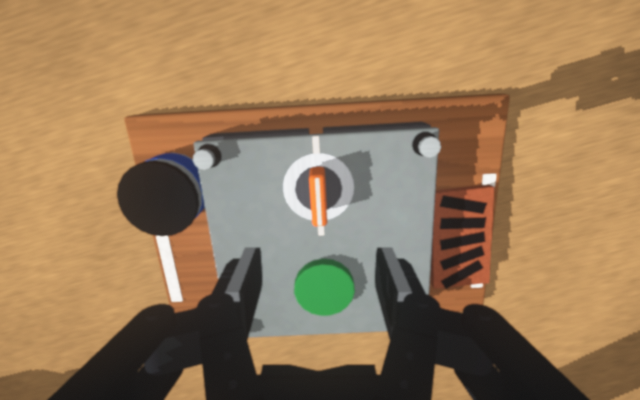

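The wing at (317,198) lines up with the white marks at (317,145) and (320,230), and the pad is at (325,287). I'll check the angle, then move over the pad with the fingers shut.

```bash
python3 - <<'E'
from h import *
p,d,K,T=load("w3.npz")
sub=p[125:245,270:370,::-1];cv2.imwrite("pics/w3z.png",cv2.resize(sub,None,fx=5,fy=5,interpolation=cv2.INTER_CUBIC))
m=blobs(p,(45,100,40),(75,255,255),(250,240,380,330));k,l,s,c=cv2.connectedComponentsWithStats(m);i=1+np.argmax(s[1:,4]);print(atz(*c[i],79,K,T))
E
python3 -m jog '[{"linear":[0,-0.12,0.01],"rotation":[-0.11,0,0],"grip":0},{"linear":[0,-0.24,0.02],"rotation":[-0.11,0,0],"grip":0},{"linear":[0.05,-0.315,0.02],"rotation":[-0.11,0,0],"grip":0},{"linear":[0.1,-0.315,0.02],"rotation":[-0.11,0,0],"grip":0},{"linear":[0.15,-0.315,0.02],"rotation":[-0.11,0,0],"grip":0},{"linear":[0.2,-0.315,0.02],"rotation":[-0.11,0,0],"grip":0},{"linear":[0.25,-0.315,0.02],"rotation":[-0.11,0,0],"grip":0},{"linear":[0.26,-0.315,0.02],"rotation":[-0.11,0,0],"grip":0},{"linear":[0.26,-0.315,0.02],"rotation":[-0.11,0,0],"grip":0}]' 40
python3 -c "
from plan import *
plan([481.7,-52.8,79],-1.80)"
```

```text
[482.59046378 -51.99649749  79.        ]
time_s: 6.67
eef_pos: [479.9, -51.8, 107.0]
ee_rot: [-0.438, -0.554, -0.441, 0.555]
force: [0.1, -0.5, -0.2]
grip_width: -0.0
t 6.67 pos [479.9 -51.8 107. ] jawyaw -1.801 xaxis [-0.004  0.003 -1.   ] grip -0.0 F [ 0.1 -0.5 -0.2] M [ 0.01 -0.05 -0.02] j [-0.35  0.37  1.78  0.    1.    1.45]
linear [0.0932 0.007  0.0021] rot [-0.0026 -0.0033  0.0092]
```

View pics/w3z.png

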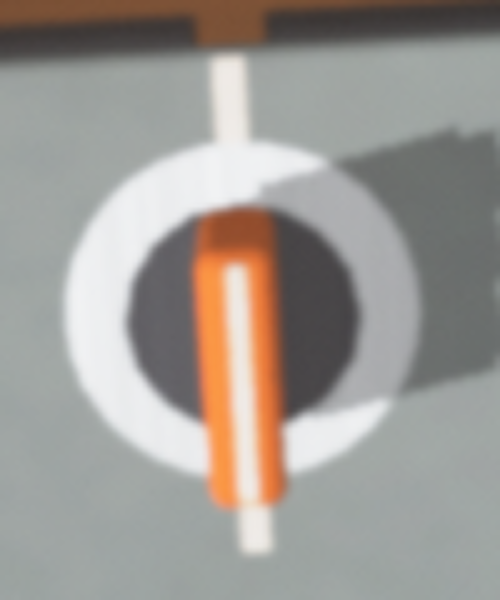

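Line slopes are 0.064 for the wing and 0.059 for the marks, so they agree within about 0.01 rad. Now I'll press.

```bash
python3 -m jog '[{"linear":[0.03,0.007,0.002],"rotation":[0,0,0],"grip":0},{"linear":[0.06,0.007,0.002],"rotation":[0,0,0],"grip":0},{"linear":[0.08,0.007,0.002],"rotation":[0,0,0],"grip":0},{"linear":[0.09,0.007,0.002],"rotation":[0,0,0],"grip":0},{"linear":[0.1,0.007,0.002],"rotation":[0,0,0],"grip":0},{"linear":[0.11,0.007,0.002],"rotation":[0,0,0],"grip":0},{"linear":[0.11,0.007,0.002],"rotation":[0,0,0],"grip":0}]' 60
python3 -c "
from plan import *
plan([482,-52.6,65],-1.80)"
```

```text
time_s: 7.25
eef_pos: [481.4, -52.7, 73.8]
ee_rot: [-0.437, -0.553, -0.441, 0.555]
force: [-3.8, 1.2, 5.6]
grip_width: -0.002
t 7.25 pos [481.4 -52.7  73.8] jawyaw -1.801 xaxis [-0.005  0.003 -1.   ] grip -0.002 F [-3.8  1.2  5.6] M [0.09 0.69 0.04] j [-0.35  0.42  1.8   0.    0.92  1.45]
linear [ 0.0293  0.0021 -0.0007] rot [-0.0024 -0.0033  0.0108]
```

```bash
python3 -m jog '[{"linear":[0.008,0,0],"rotation":[0,0,0],"grip":0},{"linear":[0.016,0,0],"rotation":[0,0,0],"grip":0},{"linear":[0.022,0,0],"rotation":[0,0,0],"grip":0},{"linear":[0.028,0,0],"rotation":[0,0,0],"grip":0},{"linear":[0.03,0,0],"rotation":[0,0,0],"grip":0},{"linear":[0.03,0,0],"rotation":[0,0,0],"grip":0}]' 60
python3 -c "
from plan import *
plan([482,-52.6,64],-1.80)"
```

```text
time_s: 7.75
eef_pos: [481.5, -52.7, 65.4]
ee_rot: [-0.438, -0.553, -0.441, 0.555]
force: [-3.4, 0.6, 9.5]
grip_width: 0.004
t 7.75 pos [481.5 -52.7  65.4] jawyaw -1.801 xaxis [-0.004  0.003 -1.   ] grip 0.004 F [-3.4  0.6  9.5] M [ 0.12  0.83 -0.03] j [-0.35  0.44  1.81  0.    0.9   1.45]
linear [ 0.0047  0.0017 -0.0007] rot [-0.0022 -0.003   0.0097]
```

```bash
python3 -m jog '[{"linear":[0.006,0,0],"rotation":[0,0,0],"grip":0},{"linear":[0.01,0,0],"rotation":[0,0,0],"grip":0},{"linear":[0.01,0,0],"rotation":[0,0,0],"grip":0}]' 60
python3 -c "
from plan import *
plan([482,-52.6,64],-1.80)"
```

```text
time_s: 8.0
eef_pos: [481.5, -52.7, 63.6]
ee_rot: [-0.438, -0.553, -0.441, 0.555]
force: [-7.1, 1.0, 16.7]
grip_width: -0.004
t 8.0 pos [481.5 -52.7  63.6] jawyaw -1.801 xaxis [-0.004  0.002 -1.   ] grip -0.004 F [-7.1  1.  16.7] M [ 0.24  1.36 -0.02] j [-0.35  0.44  1.81  0.    0.9   1.45]
linear [-0.0013  0.0015 -0.0007] rot [-0.0016 -0.0026  0.009 ]
```

```bash
python3 -m jog '[{"linear":[0.008,-0.002,0],"rotation":[0,0,0],"grip":0},{"linear":[0.013,-0.003,0],"rotation":[0,0,0],"grip":0},{"linear":[0.013,-0.003,0],"rotation":[0,0,0],"grip":0},{"linear":[0.013,-0.003,0],"rotation":[0,0,0],"grip":0}]' 60
python3 - <<'E'
from plan import *
import cv2
plan([482,-52.6,64],-1.80)
for n in ["scene","wrist"]:
    c=calibration(n);p,d=capture(n)
    np.savez(f"{n}4.npz",p=p,d=d,K=c["intrinsics"],T=c["world_from_camera"])
    if n=="scene": p=cv2.resize(p[170:300,230:380],None,fx=5,fy=4.6,interpolation=cv2.INTER_CUBIC)
    cv2.imwrite(f"pics/{n}4.png",p[:,:,::-1])
E
```

```text
time_s: 8.33
eef_pos: [481.6, -52.7, 63.0]
ee_rot: [-0.439, -0.554, -0.44, 0.554]
force: [-12.8, 2.9, 38.0]
grip_width: -0.001
t 8.33 pos [481.6 -52.7  63. ] jawyaw -1.8 xaxis [-0.001  0.001 -1.   ] grip -0.001 F [-12.8   2.9  38. ] M [ 0.57  2.24 -0.01] j [-0.35  0.44  1.81  0.    0.89  1.45]
linear [-0.0032  0.0012 -0.0007] rot [-0.0006 -0.0013  0.0025]
```

View pics/scene4.png

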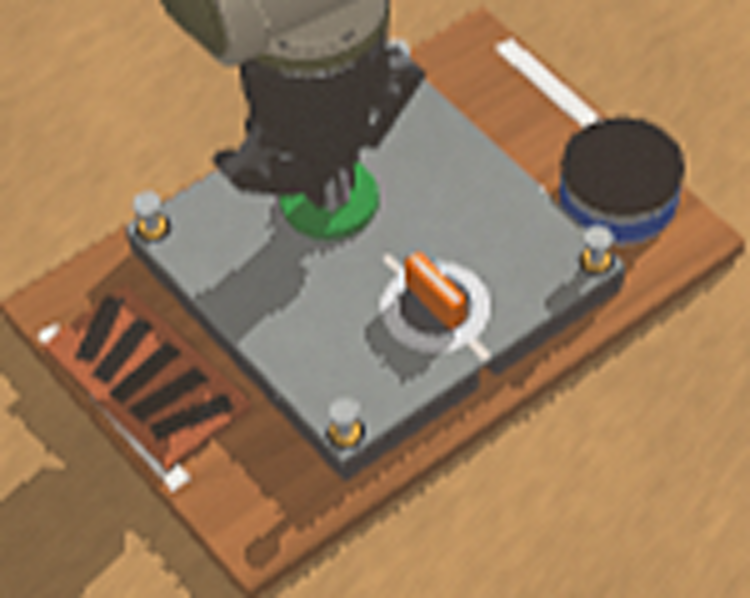

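View pics/wrist4.png

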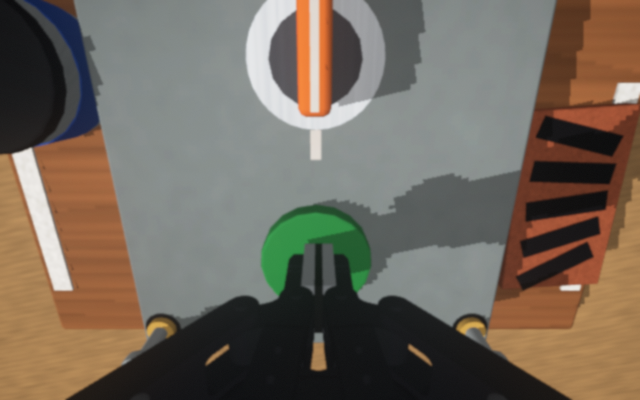

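The scene view shows the panel down with brass pin collars exposed, the wing in line with the marks at (435,290), and the fingers on the pad. 38 N is more than needed, so I'll ease off and check the panel height from depth.

```bash
python3 -m jog '[{"linear":[0.007,-0.002,0],"rotation":[0,0,0],"grip":0},{"linear":[0.007,-0.002,0],"rotation":[0,0,0],"grip":0},{"linear":[0.007,-0.002,0],"rotation":[0,0,0],"grip":0},{"linear":[0.007,-0.002,0],"rotation":[0,0,0],"grip":0},{"linear":[0.007,-0.002,0],"rotation":[0,0,0],"grip":0},{"linear":[0.007,-0.002,0],"rotation":[0,0,0],"grip":0}]' 60
python3 - <<'E'
from plan import *
from h import *
from rig import *
plan([482,-52.6,64],-1.80)
c=calibration("wrist");p,d=capture("wrist");K,T=c["intrinsics"],c["world_from_camera"]
P0,D0,K0,T0=load("w3.npz")
def hz(u,v,d,K,T):
    return np.median([(lambda o,r:o+r*d[j,i])(*ray(i,j,K,T))[2] for i in range(u-5,u+6) for j in range(v-5,v+6)]).round(1)
print('panel now',[hz(u,v,d,K,T) for u,v in [(200,100),(450,120),(170,250),(200,180),(440,250)]],'before',[hz(u,v,D0,K0,T0) for u,v in [(250,170),(390,180),(240,220),(330,255)]])
cv2.imwrite("pics/w5.png",p[:,:,::-1])
E
```

```text
time_s: 8.93
eef_pos: [481.6, -52.7, 63.3]
ee_rot: [0.44, 0.554, 0.439, -0.554]
force: [-10.5, 3.0, 27.5]
grip_width: -0.003
t 8.93 pos [481.6 -52.7  63.3] jawyaw -1.8 xaxis [ 0.001  0.    -1.   ] grip -0.003 F [-10.5   3.   27.5] M [0.49 1.79 0.02] j [-0.35  0.44  1.81  0.    0.89  1.45]
linear [-0.0024  0.0013 -0.0007] rot [-0.     -0.0005 -0.0017]
panel now [np.float64(53.7), np.float64(53.6), np.float64(53.8), np.float64(53.7), np.float64(53.5)] before [np.float64(67.8), np.float64(67.9), np.float64(67.9), np.float64(68.0)]
```

View pics/w5.png

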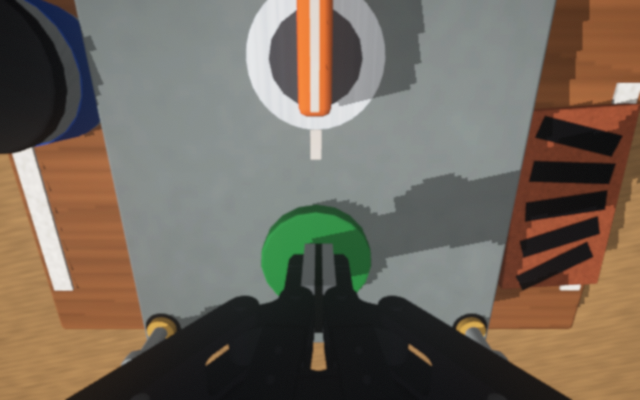

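The panel dropped 14.2 mm (67.9 → 53.7), so it is fully home. It's held at 27.5 N, and the wing at (315,60) is in line with the mark at (316,145). Handing in.

```bash
python3 -c "
from rig import *
print(finish_job())"
```

```text
the job is handed in; nothing more can be done
None
```

I turned the fastener clockwise to its stop, let go of it, then pressed the green pad with the shut fingers. I handed the job in at about 9 s while still pressing.

- **Fastener:** I turned it about 1.03 rad. At the stop, the torque rose from about 0 to 0.96 N m. After release, the wing's line matched the white marks to within about 0.01 rad, and it was still in line in the last picture.
- **Panel:** the depth image showed its top going from 67.9 to 53.7 mm above the table. That is 14.2 mm of travel against the stated 14, so it is fully home.
- **Force:** the final push was about 27.5 N down, with roughly 11 N sideways. It peaked at 38 N down (about 40 N including the sideways part) before I eased off. That push came only from the fingertips on the pad, not the arm or the gripper's body.
- **Other objects:** the ink tin and lino block look undisturbed in the last pictures, and I saw no contact with anything else. I did not measure them or take a last full view of the table.

No check failed. The depth readings come out about 0.8 mm higher than the stated heights, which is within the 2 mm calibration error.

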